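# Pair the contact block and gather the set in the guarded tray corner

### The arm

A 6-joint arm with a two-finger parallel gripper is mounted at the origin on the work surface. World frame = base frame: x ahead of the robot, y to its left, z up, the work surface at z = 0. Lengths are in m, angles in rad, forces in N, time in s.
With the tool pointing down it reaches from about 0.35 to 0.8 m from the base axis. Payload 7.3 kg.
Tool frame: the origin (TCP) lies on the centre line of the jaws, within the pads' length; the fingertips stand 22 mm ahead of it and the grasp point (between the pads) lies 3 mm ahead of it (tip_reach is the distance from the TCP to the fingertips, in m); z points along the fingers, y is the line along which they close (so a half turn about z gives the same grasp; the last joint's range is limited). The gripper opens to 85 mm and grips with 20 to 120 N. Pads are 22 mm wide; open, the fingers measure 114 mm over their backs; the gripper's body (76 mm by 85 mm) begins 54 mm behind the grasp point. The pads swing forward as they close: fully open they stand 13 mm farther back than shut.
Start: joints at [-1.275, 0.342, 1.524, -0, 1.275, -0.146], TCP at [0.224, -0.475, 0.253] pointing down, gripper open.
Joint ranges: [-2.53, 2.53], [-0.77, 2.02], [0.04, 2.7], [-1, 4.14], [0.28, 2.66], [-3.11, 3.11]. Speed limits (rad/s): [2.57, 2.57, 3.14, 3.14, 3.14, 3.14].

### API

Orientations are given as a unit quaternion [w, x, y, z].
In Python, from plant import * gives the robot as it stands. The module is installed in compiled form; this text tells all that it offers.
- The arm moves only by the tool send_rows, never from a script. Its argument "commands" is a list of rows, each a list of 5 numbers: the shift along the world's x, y, z scaled (see below), then the turn about the world's z scaled (see below), then the gripper command: -1 is shut, 1 is fully open, values between are in proportion. In form: [[tx, ty, tz, spin, claw], ...]. A call has 1 to 12 rows; each row shifts and turns the commanded pose from where the row before left it; what a row does not reach is not made up. The controller multiplies each number of a shift by 150 mm and each number of a turn by 45 degrees. A row lasts 1/10 s, in which the tool goes at most 50 mm and 8.59 degrees, less where a joint would pass 70% of its speed; a pose out of reach is approached as far as the arm can. A call with a number of a shift or a turn outside -1 to 1 is refused whole. A call with a gripper value outside its range is refused whole. The fingers move at their own pace and stop on an object; the grip force is fixed at half the most. Time passes only in rows, so rows that do not move let the fingers close. It gives the time, the measured TCP pose, the force, the opening and the grip force at its end, in the units of the state.
- get_obs(): the state, without advancing time (a new reading comes with each control period).
- camera(name): name is "scene" or "top"; returns a dict with "color" (400x640x3 uint8, blue, green, red), "K" (3x3 intrinsics, pixels), "k1" (the pictures are not rectified: a ray, as slopes to the right and down, at radius r is drawn at 1 + k1 r^2 times it, then the intrinsics apply), "pose" (4x4, takes a point from camera to world coordinates). Camera axes: x right, y up, looking along -z (the intrinsics and any distortion apply to the point x, -y, -z); pixel columns grow to the right and rows downward; lengths in m; the calibration is good to about 2 mm. A picture is of the moment at which its call begins. There is no depth.
- sign_off(): hands the job in; it is judged then, once.
The state is a dict: "t": time; "joints": joint angles; "qd": joint speeds; "tau": joint torques, N m; "eef_pos": TCP position; "tool_rot": TCP orientation; "contact_force": force on the tool from outside, world axes, zero at the start; "ft_torque": the same for the moment, N m; "opening": finger opening in m; "gripper_force": force on a finger pad.
Only numpy, scipy, OpenCV 4.12 (cv2) and the standard library are available. Lean on these libraries where they do the work, as an engineer would, in place of code of your own. Each camera call takes 0.05 s, during which the arm holds its last target. There are 200 camera calls.

### The job

One ceramic contact block on the table has the same size and shape as the one already in the steel tray: set it gently down in the tray to join its twin. Then take the tray by its cross handle, lift it clear of the table and tilt it, raised-guard corner lowest, until both blocks and the steel roller have slid together into that corner, and finish still holding the tray up and tilted with the parts resting there. Leave the other things on the table where they are.

Things in the scene. Friction and masses are not known exactly. Their poses are not given: they have to be found in the camera images.
- tray: loose open steel tray, 0.36 to 0.56 kg, 260 (x) x 160 (y) mm outside, walls 4 mm thick, 40 mm high, inner floor 4 mm above the origin. A cross handle spans its middle along y. Only round the (+x, +y) corner are the walls 60 mm high, for 50 mm each way: the raised guard. Origin: centre of the underside; z up. Stands level on the table at the start, its +x half empty, two parts in its -x half.
- handle (a point): middle of the cross handle, 78 mm above the tray's underside, over its centre. A rigid black flat-sided bar fixed to the tray: 12 mm wide (tray x), 152 mm long (tray y), 16 mm tall (70 to 86 mm up), on a flat upright at each long wall. Pinched here across its width from above, the tray hangs balanced. Axes as the tray's.
- guard_corner (a point): inner floor corner inside the raised guard, at 126, 76, 4 mm in the tray's frame; axes as the tray's. The parts slide easily on floor and walls (friction 0.16 to 0.24): some 35 degrees of tilt straight between the two walls (along tray x + y) brings them all the way; 15 degrees may not.
- tray_block: white glazed ceramic contact block, 36 mm long x 26 x 22 mm, with a rib 6 mm wide and 4 mm high along the middle of its top (26 mm tall in all) and four brass screw heads on top. Origin: centre of its underside; x along its length, z up. 60 g. Lies loose in the tray's -x half at the start.
- roller: loose steel lock roller, a plain disc 24 mm in diameter and 14 mm high, 45 g, lying flat in the tray's -x half at the start. Origin: centre of its underside.
- twin_block: white glazed ceramic contact block, 36 mm long x 26 x 22 mm, with a rib 6 mm wide and 4 mm high along the middle of its top (26 mm tall in all) and four brass screw heads on top. Origin: centre of its underside; x along its length, z up. 60 g. The match of the block in the tray; lies on the table to the robot's right, among two others that do not match.
- long_block: white glazed ceramic contact block, 60 mm long x 26 x 22 mm, with a rib 6 mm wide and 4 mm high along the middle of its top (26 mm tall in all) and four brass screw heads on top. Origin: centre of its underside; x along its length, z up. Does not match (too long); stays where it is.
- round_block: white ceramic cylinder, 30 mm in diameter and 22 mm high, with a brass stud on top. Does not match; stays where it is. Origin: centre of its underside.
- rod: steel release rod 200 mm long, 10 mm thick, with an 18 mm square collar near each end, lying along its x. Bystander. Origin: mid-length, on the table.
- hook: chrome-plated locking hook lying flat, 110 x 60 mm, 14 mm high. Bystander. Origin: middle of its shank, on the table.
- driver: screwdriver lying on the table along its x. Bystander.
- jar: closed jar 50 mm in diameter, 70 mm high. Bystander. Origin: centre of its underside.
- table: the table with its black rubber mat, top at z = 0.
Not all that is in view belongs to the job. Leave any orange or turquoise look-alike of the long_block alone.

How it is judged:
On the way, in this order (a step that is already met when the one before it is completed fails the run):
1. the matching block lies in the tray, let go, with the tray standing level on the table (x of twin_block in the frame of tray between -0.127 and 0.127 m and y of twin_block in the frame of tray between -0.077 and 0.077 m and z of twin_block in the frame of tray between 0 and 0.04 m and contact force between the fingers and twin_block below 0.05 N and angle between tray's own z axis and vertical below 0.08 rad and height (world z) of tray below 0.01 m and linear speed of twin_block below 0.05 m/s), for 0.2 s.
2. the tray is lifted clear and tilted, guard corner low (angle between tray's own x axis and vertical above 1.64 rad and angle between tray's own y axis and vertical above 1.64 rad and angle between tray's own z axis and vertical above 0.26 rad and height (world z) of tray above 0.03 m and contact force between the fingers and tray above 1 N), for 0.2 s.
At the end, for the whole second after the job is handed in: Both 36 mm blocks and the roller lie at rest in the tray within 90 mm of the guarded floor corner; the tray is tilted over 15 degrees, that corner its lowest (x and y axes both over 4 degrees down) and over 20 mm above the table, held by the fingers and touching neither the table nor any bystander (x of twin_block in the frame of tray between -0.127 and 0.127 m and y of twin_block in the frame of tray between -0.077 and 0.077 m and z of twin_block in the frame of tray between 0 and 0.04 m and x of tray_block in the frame of tray between -0.127 and 0.127 m and y of tray_block in the frame of tray between -0.077 and 0.077 m and z of tray_block in the frame of tray between 0 and 0.04 m and x of roller in the frame of tray between -0.127 and 0.127 m and y of roller in the frame of tray between -0.077 and 0.077 m and z of roller in the frame of tray between 0 and 0.04 m and distance between each of twin_block, tray_block, roller and guard_corner below 0.09 m and linear speed of each of twin_block, tray_block, roller, tray below 0.05 m/s and angle between tray's own x axis and vertical above 1.64 rad and angle between tray's own y axis and vertical above 1.64 rad and angle between tray's own z axis and vertical above 0.26 rad and height (world z) of guard_corner above 0.02 m and contact force between the fingers and tray above 1 N and contact force between tray and table below 0.1 N and contact force between tray and long_block below 0.1 N and contact force between tray and round_block below 0.1 N and contact force between tray and rod below 0.1 N and contact force between tray and hook below 0.1 N and contact force between tray and driver below 0.1 N and contact force between tray and jar below 0.1 N); the arm keeps its last pose, push and grip.
It fails at once if one of the two blocks that do not match is moved more than 30 mm (distance of any of long_block, round_block from where it was at the start of the episode above 0.03 m).
It fails at once if the rod, hook, screwdriver or jar is moved more than 30 mm (distance of any of rod, hook, driver, jar from where it was at the start of the episode above 0.03 m).
It fails at once if the matching block is dropped from more than about 40 mm instead of being set down (linear speed of twin_block above 0.9 m/s and contact force between the fingers and twin_block below 0.01 N and angle between tray's own z axis and vertical below 0.1 rad and distance of tray from where it was at the start of the episode below 0.02 m).
It also fails if it takes over 64 s, if anything falls off the work surface, if the arm or the gripper's body presses on something with over 40 N, if the wrist force passes 120 N, or if a joint passes its speed limit or range.

## Working session

There is one attempt and no reset: what is moved stays moved. The work goes in short steps, Python scripts to look and compute and a tool call to move; the robot and the scene stay as the last step left them, time stands still between calls to the robot, and variables do not carry over. Pictures are saved under pics/ and viewed, at most 10 in all, crops included, and the job is handed in when it is done.

Besides the shell and the picture viewer there is one more tool, called after "Request:" as a command line: name --pt "numbers of a row" for each row, then --argument value for the rest. send_rows: Moves the arm, as the interface text tells. Its arguments: {"type":"object","properties":{"commands":{"type":"array","items":{"type":"array","items":{"type":"number","minimum":-1,"maximum":1}}}},"required":["commands"]}

```bash
mkdir -p pics; python3 - <<'E'
from plant import *
import cv2,numpy as np
print(get_obs())
for n in("scene","top"):
    c=camera(n); cv2.imwrite(f"pics/{n}0.png",c["color"]); print(n,c["K"],c["k1"],c["pose"])
E
```

```text
{'t': 0.0, 'joints': array([-1.27500881e+00,  3.42747671e-01,  1.52503429e+00, -2.07183500e-05,
        1.27539382e+00, -1.45980212e-01]), 'qd': array([-0.00099286, -0.00273438,  0.00074377, -0.00059949,  0.00222593,
       -0.00063132]), 'tau': array([ 6.47089582e-04, -4.33671999e+01, -2.46010745e+01, -4.84183727e-05,
        7.82723946e-03,  1.49061862e-05]), 'eef_pos': array([ 0.22437179, -0.47422622,  0.25260695]), 'tool_rot': array([-7.88604989e-04,  9.75703214e-01,  2.19094982e-01, -6.91160524e-05]), 'contact_force': array([-0.07963897,  0.09031063,  0.4580592 ]), 'ft_torque': array([ 0.00288781, -0.05170929, -0.0241245 ]), 'gripper_force': 0.0, 'opening': 0.085444949972713}
scene [[374.51370696   0.         321.67893557]
 [  0.         374.51370696 197.74885712]
 [  0.           0.           1.        ]] -0.04046700071794404 [[ 0.75406087 -0.3988933   0.52180105  1.20140657]
 [ 0.65667888  0.47341146 -0.58707277 -0.72836539]
 [-0.0128472   0.78534433  0.61892587  0.8300064 ]
 [ 0.          0.          0.          1.        ]]
top [[368.63623884   0.         318.57797701]
 [  0.         368.63623884 202.50374561]
 [  0.           0.           1.        ]] -0.004587963726270971 [[ 2.12971793e-02  9.81530526e-01 -1.90116429e-01  3.15828202e-01]
 [-9.99772930e-01  2.07717077e-02 -4.75644413e-03 -2.35617726e-02]
 [-7.19552223e-04  1.90174558e-01  9.81750029e-01  1.16949126e+00]
 [ 0.00000000e+00  0.00000000e+00  0.00000000e+00  1.00000000e+00]]
```

View pics/top0.png

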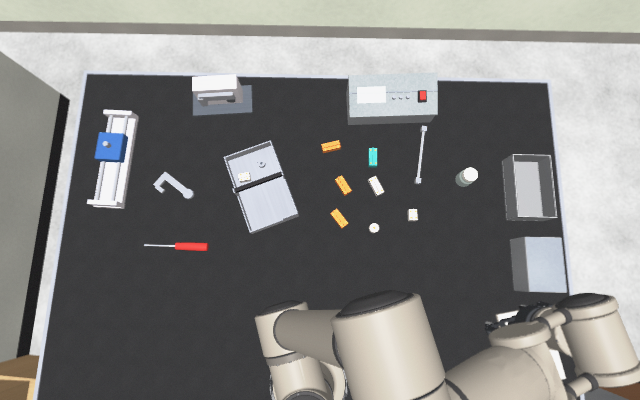

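View pics/scene0.png

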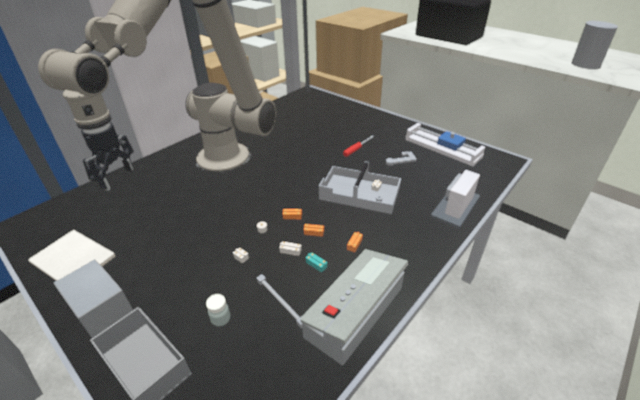

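```bash
cat > h.py <<'E'
from plant import *
import cv2,numpy as np
def ray(c,uv):
    K,k1=c["K"],c["k1"]
    d=cv2.undistortPoints(np.array([[uv]],float),K,np.array([k1,0,0,0,0.]))[0,0]
    R=c["pose"][:3,:3]; return c["pose"][:3,3],R@np.array([d[0],-d[1],-1])
def plane(c,uv,z):
    o,d=ray(c,uv); return o+d*(z-o[2])/d[2]
def blob(c,box,mask,z):
    u0,v0,u1,v1=box
    m=np.zeros(mask.shape,np.uint8); m[v0:v1,u0:u1]=mask[v0:v1,u0:u1]
    cs,_=cv2.findContours(m,cv2.RETR_EXTERNAL,cv2.CHAIN_APPROX_NONE)
    k=max(cs,key=len)[:,0,:]
    P=np.array([plane(c,p,z)[:2] for p in k],np.float32)*1000
    return cv2.minAreaRect(P),k.mean(0)
E
python3 - <<'E'
from h import *
ims=[]
for n,boxes in(("top",dict(twin=(402,205,424,225),long=(365,174,387,198),rnd=(365,219,383,236))),("scene",dict(twin=(228,243,252,266),long=(275,238,304,257),rnd=(254,220,270,236)))):
    c=camera(n); im=c["color"]; g=im.min(2); 
    for k,b in boxes.items():
        (ce,sz,a),px=blob(c,b,(g>120).astype(np.uint8)*255,0.022); print(n,k,np.round(ce),np.round(sz),round(a,1),px)
    if n=="top":
        t=cv2.resize(im[130:245,210:310],None,fx=5,fy=5,interpolation=cv2.INTER_CUBIC)
        b=cv2.resize(im[160:240,350:430],None,fx=3.5,fy=3.5,interpolation=cv2.INTER_CUBIC)
        o=np.zeros((575,780,3),np.uint8); o[:575,:500]=t; o[:280,500:780]=b
        cv2.imwrite("pics/crop1.png",o)
E
```

```text
top twin [ 507. -315.] [28. 39.] 88.6 [412.27027027 214.62162162]
top long [ 599. -199.] [61. 31.] 27.7 [375.67391304 185.41304348]
top rnd [ 462. -193.] [28. 31.] 1.2 [373.74074074 227.59259259]
scene twin [ 513. -318.] [37. 58.] 89.4 [240.25641026 254.07692308]
scene long [ 604. -205.] [69. 47.] 27.9 [289.78947368 247.49122807]
scene rnd [ 470. -195.] [32. 52.] 63.2 [261.5        226.06666667]
```

View pics/crop1.png

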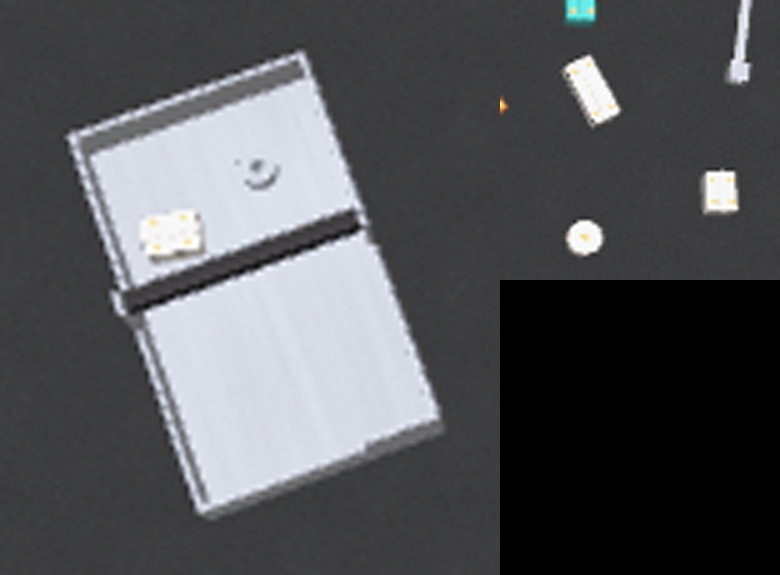

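```bash
python3 - <<'E'
from h import *
c=camera("top")
f=lambda u,v,z:plane(c,(210+u/5-.4,130+v/5-.4),z)[:2]*1000
A=f(72,135,.04);B=f(303,55,.04);C=f(203,512,.04);D=f(441,422,.06)
h1=f(122,295,.086);h2=f(357,213,.086)
for p in(A,B,C,D,h1,h2):print(np.round(p))
print(np.linalg.norm(A-B),np.linalg.norm(A-C),np.linalg.norm(B-D),np.linalg.norm(C-D),np.linalg.norm(h1-h2))
print("ctr",(A+B+C+D)/4,(h1+h2)/2)
an=lambda d:np.degrees(np.arctan2(d[1],d[0]))
print(an(C-A),an(D-B),an(B-A)+90,an(D-C)+90,an(h2-h1)+90)
# edge refine: wall-line fits
s=camera("scene");print("handle in scene?")
E
```

```text
[678. 288.]
[735. 142.]
[438. 190.]
[494.  44.]
[563. 238.]
[617.  98.]
156.10617658612398 259.0470345008745 260.15760533737796 156.1026384628379 149.8501630770449
ctr [585.95966397 166.11430025] [590.04708446 167.86266103]
-157.8757048082888 -157.88048142137313 21.391835527418422 20.984140987947683 21.187800775988222
handle in scene?
```

Request:
send_rows --pt "0.33 0.1 0 -0.19 1" --pt "0.33 0.1 0 -0.19 1" --pt "0.33 0.1 0 -0.19 1" --pt "0.33 0.1 0 0 1" --pt "0.33 0.1 0 0 1" --pt "0.22 0.1 0 0 1"

```text
t: 0.9
eef_pos: [0.4867, -0.3904, 0.253]
tool_rot: [-0.0, 1.0, 0.018, 0.0]
contact_force: [0.4, -0.4, 0.4]
opening: 0.0852
gripper_force: 0.0
```

Request:
send_rows --pt "0.14 0.25 -0.2 -0.045 1" --pt "0 0.25 -0.2 0 1" --pt "0 0 -0.33 0 1" --pt "0 0 -0.33 0 1" --pt "0 0 -0.3 0 1" --pt "0 0 -0.1 0 1" --pt "0 0 0 0 1" --pt "0 0 0 0 1"

```text
t: 1.7
eef_pos: [0.5044, -0.3187, 0.0362]
tool_rot: [0.0, 1.0, -0.001, 0.0]
contact_force: [0.9, -0.3, 0.3]
opening: 0.0855
gripper_force: 0.0
```

```bash
python3 - <<'E'
from h import *
a=camera("top")["color"][150:290,340:500];b=camera("scene")["color"][180:300,180:320]
cv2.imwrite("pics/g.png",np.hstack([cv2.resize(a,(400,350)),cv2.resize(b,(400,350))]))
print(get_obs()["eef_pos"],get_obs()["tool_rot"])
E
```

```text
[ 0.50493675 -0.31915867  0.03747453] [ 1.08653640e-03  9.99998410e-01 -6.45639592e-04  1.25788415e-03]
```

View pics/g.png

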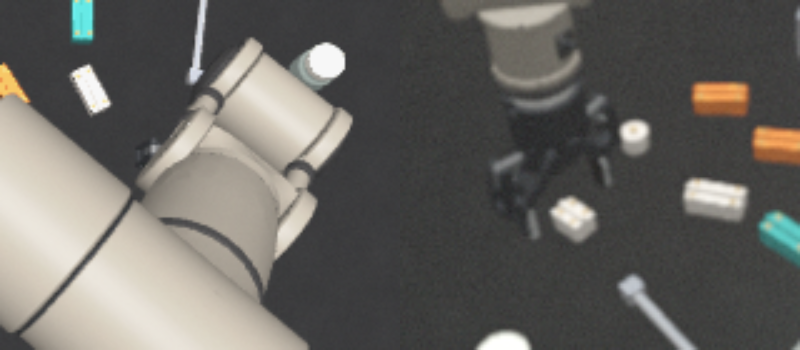

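Request:
send_rows --pt "0.02 0.02 -0.06 0 1" --pt "0 0 0 0 1" --pt "0 0 0 0 -1" --pt "0 0 0 0 -1" --pt "0 0 0 0 -1" --pt "0 0 0 0 -1" --pt "0 0 0 0 -1" --pt "0 0 0 0 -1" --pt "0 0 0 0 -1" --pt "0 0 0 0 -1"

```text
t: 2.8
eef_pos: [0.5072, -0.3156, 0.0271]
tool_rot: [0.0, 1.0, -0.001, 0.0]
contact_force: [0.1, -0.9, 3.0]
opening: 0.0244
gripper_force: 59.6
```

Request:
send_rows --pt "0 0 0.3 0 -1" --pt "0 0 0.3 0 -1" --pt "0 0 0.3 0 -1" --pt "0.01 0.3 0 0.08 -1" --pt "0.01 0.3 0 0.08 -1" --pt "0.01 0.3 0 0.08 -1" --pt "0.01 0.3 0 0.08 -1" --pt "0.01 0.3 0 0.08 -1" --pt "0.01 0.3 0 0.08 -1" --pt "0.01 0.3 0 0 -1" --pt "0.01 0.3 0 0 -1" --pt "0.01 0.3 0 0 -1"

```text
t: 4.0
eef_pos: [0.52, 0.0915, 0.1614]
tool_rot: [-0.0, 0.982, 0.187, -0.0]
contact_force: [0.5, -0.1, -0.5]
opening: 0.0248
gripper_force: 59.2
```

Request:
send_rows --pt "0.017 0.34 0 0 -1" --pt "0 0 0 0 -1" --pt "0 0 0 0 -1"

```text
t: 4.3
eef_pos: [0.5224, 0.1406, 0.1612]
tool_rot: [0.0, 0.982, 0.188, -0.001]
contact_force: [0.2, -1.0, -1.5]
opening: 0.0245
gripper_force: 59.3
```

Request:
send_rows --pt "0 0 -0.3 0 -1" --pt "0 0 -0.3 0 -1" --pt "0 0 -0.16 0 -1" --pt "0 0 -0.06 0 -1" --pt "0 0 0 0 -1" --pt "0 0 -0.02 0 -1" --pt "0 0 -0.02 0 -1" --pt "0 0 0 0 -1"

```text
t: 5.1
eef_pos: [0.5235, 0.1395, 0.0335]
tool_rot: [0.0, 0.982, 0.187, 0.001]
contact_force: [-0.1, 0.3, -0.5]
opening: 0.0246
gripper_force: 59.3
```

Nearly down; lower until contact shows, then open.

Request:
send_rows --pt "0 0 -0.013 0 -1" --pt "0 0 -0.007 0 -1" --pt "0 0 0 0 -1"

```text
t: 5.4
eef_pos: [0.5237, 0.1398, 0.031]
tool_rot: [0.0, 0.982, 0.187, 0.001]
contact_force: [-1.1, -1.0, 7.4]
opening: 0.0248
gripper_force: 60.3
```

Request:
send_rows --pt "0 0 0 0 0.1" --pt "0 0 0 0 0.1" --pt "0 0 0 0 0.1" --pt "0 0 0 0 0.1" --pt "0 0 0.1 0 0.1" --pt "0 0 0.25 0 0.1" --pt "0 0 0.3 0 0.1" --pt "0 0 0.33 0 0.1"

```text
t: 6.2
eef_pos: [0.5222, 0.1395, 0.1774]
tool_rot: [-0.0, 0.982, 0.187, -0.001]
contact_force: [1.2, -0.8, -0.0]
opening: 0.0466
gripper_force: 0.0
```

Request:
send_rows --pt "0 0 0.33 0 1" --pt "0.1 0 0.33 0 1" --pt "0.33 0 0.33 0 1" --pt "0.33 0 0.2 0 1" --pt "0.33 0 0 0 1" --pt "0.33 0 0 0 1" --pt "0.33 0 0 0 1" --pt "0.33 0 0 0 1" --pt "0.33 0 0 0 1" --pt "0.33 0 0 0 1"

```text
t: 7.2
eef_pos: [0.8111, 0.1292, 0.2964]
tool_rot: [-0.0, 0.982, 0.187, 0.018]
contact_force: [0.9, 0.4, -1.1]
opening: 0.0851
gripper_force: 0.0
```

```bash
python3 - <<'E'
from h import *
from scipy.spatial.transform import Rotation as R
o=get_obs();print(o["t"],o["joints"],o["eef_pos"],R.from_quat(np.roll(o["tool_rot"],-1)).as_matrix())
E
```

```text
7.2 [0.06280287 1.07417939 0.04550716 0.00607202 1.98537902 1.2604396 ] [0.81108402 0.12917964 0.29642365] [[ 0.92959047  0.36682285  0.03609082]
 [ 0.36678739 -0.93027178  0.00783816]
 [ 0.03644949  0.00595137 -0.99931778]]
```

Request:
send_rows --pt "0.33 0 0 0 1" --pt "0.33 0 0 0 1" --pt "0.33 0 0 0 1" --pt "0.33 0 0 0 1" --pt "0.33 0 0 0 1" --pt "0.33 0 0 0 1"

```text
t: 7.8
eef_pos: [0.9034, 0.1025, 0.2246]
tool_rot: [0.006, 0.976, 0.185, 0.116]
contact_force: [0.6, 0.2, 0.4]
opening: 0.0856
gripper_force: 0.0
```

```bash
cat > o.py <<'E'
from h import *
from scipy.spatial.transform import Rotation as R
o=get_obs();print(o["t"],o["joints"].round(3),o["eef_pos"],o["tool_rot"].round(4),"\n",R.from_quat(np.roll(o["tool_rot"],-1)).as_matrix().round(3))
E
python3 o.py
```

```text
7.8 [0.02  1.174 0.038 0.027 1.699 1.222] [0.90344214 0.10245087 0.22459449] [0.0058 0.9758 0.1853 0.1158] 
 [[ 0.904  0.36   0.228]
 [ 0.363 -0.931  0.032]
 [ 0.224  0.054 -0.973]]
```

Request:
send_rows --pt "-0.33 0 0.15 0 1" --pt "-0.33 0 0.15 0 1" --pt "-0.33 0 0.15 0 1" --pt "-0.33 0 0 0 1" --pt "-0.33 0 0 0 1" --pt "-0.33 0 0 0 1" --pt "-0.33 0 0 0 1" --pt "-0.33 0 0 0 1" --pt "-0.33 0 0 0 1" --pt "-0.33 0 0 0 1"

```text
t: 8.8
eef_pos: [0.4625, 0.1029, 0.2745]
tool_rot: [0.006, 0.976, 0.185, 0.116]
contact_force: [0.3, 0.3, 1.5]
opening: 0.0855
gripper_force: 0.0
```

```bash
python3 o.py
```

```text
8.8 [0.043 0.111 1.792 0.026 1.007 1.227] [0.46250567 0.10291529 0.27452832] [0.0057 0.9758 0.1853 0.1158] 
 [[ 0.904  0.36   0.228]
 [ 0.363 -0.931  0.032]
 [ 0.224  0.054 -0.973]]
```

Request:
send_rows --pt "-0.33 0 0 0 1" --pt "-0.33 0 0 0 1" --pt "-0.33 0 0 0 1" --pt "-0.25 0 0 0 1"

```text
t: 9.2
eef_pos: [0.2759, 0.1029, 0.2742]
tool_rot: [0.006, 0.976, 0.185, 0.116]
contact_force: [-0.3, -0.1, 1.4]
opening: 0.0857
gripper_force: 0.0
```

```bash
python3 o.py
```

```text
9.2 [ 0.081 -0.268  2.129  0.015  1.049  1.27 ] [0.27590322 0.10287635 0.27421595] [0.0056 0.9758 0.1854 0.1155] 
 [[ 0.905  0.361  0.228]
 [ 0.363 -0.931  0.032]
 [ 0.223  0.054 -0.973]]
```

Request:
send_rows --pt "0 0 -0.33 0 1" --pt "0 0 -0.33 0 1" --pt "-0.2 0 -0.33 0 1" --pt "-0.2 0 0 0 1"

```text
t: 9.6
eef_pos: [0.2192, 0.1024, 0.129]
tool_rot: [0.005, 0.977, 0.185, 0.11]
contact_force: [-0.7, -0.1, 0.3]
opening: 0.0854
gripper_force: 0.0
```

```bash
python3 o.py
```

```text
9.6 [ 0.107 -0.109  2.515  0.014  0.514  1.291] [0.2192382  0.10244757 0.1289629 ] [0.0053 0.9765 0.1851 0.1102] 
 [[ 0.907  0.36   0.217]
 [ 0.363 -0.931  0.03 ]
 [ 0.213  0.051 -0.976]]
```

Request:
send_rows --pt "-0.2 0 0 0 1" --pt "-0.2 0 0 0 1" --pt "-0.2 0 0 0 1"

```text
t: 9.9
eef_pos: [0.1316, 0.1026, 0.1327]
tool_rot: [0.006, 0.976, 0.185, 0.115]
contact_force: [-0.6, 0.4, 0.2]
opening: 0.0857
gripper_force: 0.0
```

```bash
python3 o.py
```

```text
9.9 [ 0.227 -0.35   2.628 -0.035  0.633  1.449] [0.13159527 0.10262899 0.13268857] [0.0058 0.976  0.1847 0.1154] 
 [[ 0.905  0.359  0.227]
 [ 0.362 -0.932  0.031]
 [ 0.223  0.054 -0.973]]
```

Request:
send_rows --pt "0.3 0 0.3 0.19 1" --pt "0.3 0 0.3 0.19 1" --pt "0.3 0 0.3 0.19 1" --pt "0.3 0 0.3 0.19 1" --pt "0.3 0 0.1 0.19 1" --pt "0.3 0 0 0.19 1" --pt "0.3 0 0 0.19 1" --pt "0.2 0 0 0.19 1" --pt "0 0 0 0.19 1" --pt "0 0 0 0.19 1" --pt "0 0 0 0.19 1" --pt "0 0 0 0.19 1"

```text
t: 11.1
eef_pos: [0.4133, 0.1035, 0.2614]
tool_rot: [-0.08, 0.513, 0.851, 0.081]
contact_force: [0.4, -0.1, -0.4]
opening: 0.0854
gripper_force: 0.0
```

Request:
send_rows --pt "0.2 0 0 0.19 1" --pt "0.2 0 0 0.19 1" --pt "0.2 0 0 0.19 1" --pt "0.2 0 0 0.19 1" --pt "0.2 0 0 0.19 1" --pt "0.2 0 0 0.19 1" --pt "0.1 0 0 0.19 1" --pt "0 0 0 0.19 1" --pt "0 0 0 0.19 1"

```text
t: 12.0
eef_pos: [0.6088, 0.1035, 0.2605]
tool_rot: [-0.113, -0.127, 0.985, 0.014]
contact_force: [0.6, 0.4, 0.4]
opening: 0.0854
gripper_force: 0.0
```

```bash
python3 o.py
```

```text
12.0 [ 0.041  0.647  1.02   0.008  1.704 -1.787] [0.6087994  0.10350517 0.26045186] [-0.1131 -0.1274  0.9853  0.0138] 
 [[-0.942 -0.248 -0.226]
 [-0.254  0.967 -0.002]
 [ 0.219  0.056 -0.974]]
```

Request:
send_rows --pt "0.33 0 0 0 1" --pt "0.33 0 0 0 1" --pt "0.33 0 0 0 1" --pt "0.33 0 0 0 1" --pt "0.33 0 0 0 1" --pt "0.33 0 0 0 1" --pt "0.33 0 0 0 1"

```text
t: 12.7
eef_pos: [0.7965, 0.0906, 0.2187]
tool_rot: [-0.07, -0.124, 0.99, 0.014]
contact_force: [-0.3, -0.0, 0.6]
opening: 0.0857
gripper_force: 0.0
```

```bash
python3 o.py
```

```text
12.7 [ 0.013  1.175  0.039  0.015  2.07  -1.801] [0.79650656 0.09064604 0.21874782] [-0.0699 -0.1243  0.9897  0.0143] 
 [[-0.959 -0.244 -0.142]
 [-0.248  0.969  0.011]
 [ 0.135  0.046 -0.99 ]]
```

Request:
send_rows --pt "0.33 0 0.1 0 1" --pt "0.33 0 0.1 0 1" --pt "0.33 0 0.1 0 1" --pt "0.33 0 0.1 0 1"

```text
t: 13.1
eef_pos: [0.8327, 0.0764, 0.2282]
tool_rot: [-0.003, -0.124, 0.992, 0.012]
contact_force: [-1.0, 1.5, 0.1]
opening: 0.0856
gripper_force: 0.0
```

```bash
python3 o.py
```

```text
13.1 [-0.008  1.161  0.036  0.025  1.953 -1.818] [0.8326649  0.07637763 0.22823421] [-0.0031 -0.1239  0.9922  0.0123] 
 [[-0.969 -0.246 -0.009]
 [-0.246  0.969  0.024]
 [ 0.003  0.025 -1.   ]]
```

Request:
send_rows --pt "-0.163 0.061 0 -0.1836 1" --pt "-0.163 0.061 0 -0.1836 1" --pt "-0.163 0.061 0 -0.1836 1" --pt "-0.163 0.061 0 -0.1836 1" --pt "-0.163 0.061 0 -0.1836 1" --pt "-0.163 0.061 0 -0.1836 1" --pt "-0.163 0.061 0 -0.1836 1" --pt "-0.163 0.061 0 -0.1836 1" --pt "-0.163 0.061 0 -0.1836 1" --pt "-0.163 0.061 0 -0.1836 1" --pt "0 0 0 0 1" --pt "0 0 0 0 1"

```text
t: 14.3
eef_pos: [0.5986, 0.1654, 0.2288]
tool_rot: [0.005, 0.541, 0.841, 0.014]
contact_force: [0.4, -0.2, 0.1]
opening: 0.0855
gripper_force: 0.0
```

```bash
python3 o.py; python3 - <<'E'
from h import *
a=camera("top")["color"][130:250,200:320];b=camera("scene")["color"][90:230,290:430]
cv2.imwrite("pics/h.png",np.hstack([cv2.resize(a,(400,400)),cv2.resize(b,(400,400))]))
E
```

```text
14.3 [ 0.139  0.522  1.305  0.016  1.287 -0.293] [0.59862165 0.16540616 0.22879826] [0.0053 0.5406 0.8411 0.0144] 
 [[-0.415  0.909  0.025]
 [ 0.91   0.415  0.019]
 [ 0.007  0.03  -1.   ]]
```

View pics/h.png

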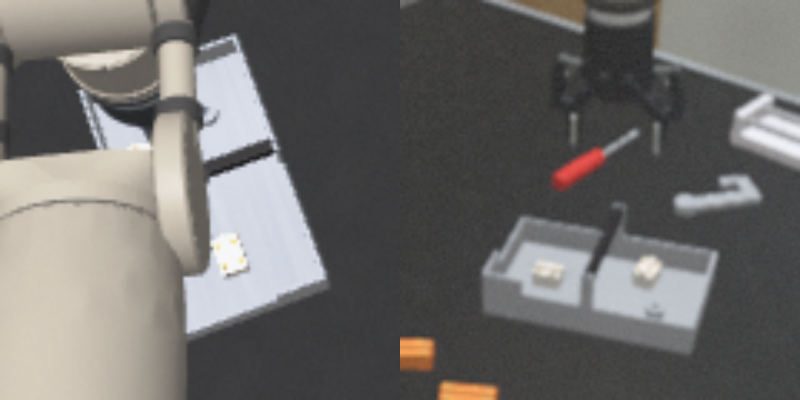

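Request:
send_rows --pt "-0.07 0.011 0 -0.062 1" --pt "0 0 -0.25 0 1" --pt "0 0 -0.25 0 1" --pt "0 0 -0.2 0 1" --pt "0 0 -0.15 0 1" --pt "0 0 -0.13 0 1" --pt "0 0 0 0 1" --pt "0 0 0 0 1"

```text
t: 15.2
eef_pos: [0.5884, 0.1665, 0.08]
tool_rot: [0.004, 0.562, 0.827, 0.013]
contact_force: [0.6, 0.1, 0.3]
opening: 0.0857
gripper_force: 0.0
```

Request:
send_rows --pt "0 0 0 0 -1" --pt "0 0 0 0 -1" --pt "0 0 0 0 -1" --pt "0 0 0 0 -1" --pt "0 0 0 0 -1" --pt "0 0 0 0 -1" --pt "0 0 0 0 -1" --pt "0 0 0 0 -1" --pt "0 0 0 0 -1" --pt "0 0 0 0 -1"

```text
t: 16.2
eef_pos: [0.588, 0.1669, 0.0805]
tool_rot: [0.005, 0.562, 0.827, 0.013]
contact_force: [-0.2, -0.2, 5.8]
opening: 0.0111
gripper_force: 59.3
```

Request:
send_rows --pt "0 0 0.1 0 -1" --pt "0 0 0.2 0 -1" --pt "0 0 0.2 -0.05 -1" --pt "0 0 0.2 -0.1 -1" --pt "0 0 0.2 -0.15 -1" --pt "0 0 0.2 -0.15 -1" --pt "0 0 0.2 -0.18 -1" --pt "0 0 0.2 -0.18 -1" --pt "0 0 0.2 -0.18 -1" --pt "0 0 0.2 -0.18 -1" --pt "0 0 0.1 -0.18 -1" --pt "0 0 0 -0.15 -1"

```text
t: 17.4
eef_pos: [0.5878, 0.1669, 0.381]
tool_rot: [0.011, 0.928, 0.373, 0.009]
contact_force: [-0.0, -0.3, -6.8]
opening: 0.0113
gripper_force: 59.3
```

```bash
python3 o.py; python3 - <<'E'
from h import *
a=camera("top")["color"][80:280,180:380];b=camera("scene")["color"][50:250,220:420]
cv2.imwrite("pics/l.png",np.hstack([cv2.resize(a,(400,400)),cv2.resize(b,(400,400))]))
E
```

```text
17.4 [ 0.159  0.445  1.024 -0.017  1.65   0.965] [0.58779825 0.16687641 0.38096309] [0.0108 0.9278 0.3727 0.0092] 
 [[ 0.722  0.691  0.025]
 [ 0.692 -0.722 -0.013]
 [ 0.009  0.027 -1.   ]]
```

View pics/l.png

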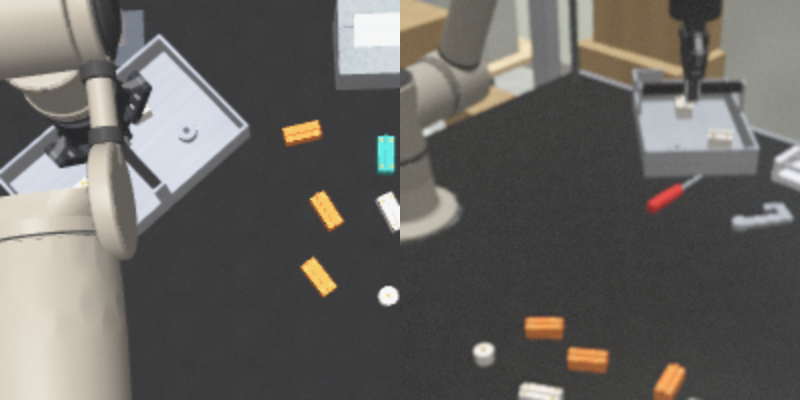

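Request:
send_rows --pt "0.1 -0.02 0.02 0 -1" --pt "0.2 -0.05 0.02 0 -1" --pt "0.2 -0.05 0.02 0 -1" --pt "0.2 -0.05 0.02 0 -1" --pt "0.2 -0.05 0.02 0 -1" --pt "0.2 -0.05 0.02 0 -1" --pt "0.2 -0.05 0.05 0 -1" --pt "0.2 0 0.05 0 -1" --pt "0.2 0 0.05 0 -1" --pt "0.2 0 0.05 0 -1" --pt "0.2 0 0.05 0 -1" --pt "0.2 0 0.05 0 -1"

```text
t: 18.7
eef_pos: [0.8041, 0.1041, 0.3733]
tool_rot: [0.024, 0.925, 0.375, 0.061]
contact_force: [-0.2, -0.4, -7.2]
opening: 0.0106
gripper_force: 60.7
```

```bash
python3 o.py
```

```text
18.7 [ 0.036  0.984  0.037 -0.004  1.99   0.833] [0.80409907 0.10414235 0.37327737] [0.024  0.9246 0.3754 0.0608] 
 [[ 0.711  0.691  0.131]
 [ 0.697 -0.717  0.001]
 [ 0.094  0.09  -0.991]]
```

Tilt is 7.5° and in the right direction; keep pushing outward.

Request:
send_rows --pt "0.3 0 0.07 0 -1" --pt "0.3 0 0.07 0 -1" --pt "0.3 0 0.07 0 -1" --pt "0.3 0 0.07 0 -1" --pt "0.3 0 0.07 0 -1" --pt "0.3 0 0.07 0 -1" --pt "0.3 0 0.07 0 -1"

```text
t: 19.4
eef_pos: [0.8938, 0.0794, 0.3294]
tool_rot: [0.052, 0.914, 0.371, 0.156]
contact_force: [0.1, 0.1, -6.7]
opening: 0.0111
gripper_force: 60.8
```

```bash
python3 o.py
```

```text
19.4 [-0.004  1.056  0.037  0.023  1.719  0.802] [0.89376321 0.07941922 0.32941493] [0.0516 0.9138 0.3714 0.156 ] 
 [[ 0.675  0.663  0.324]
 [ 0.695 -0.719  0.022]
 [ 0.247  0.21  -0.946]]
```

Request:
send_rows --pt "0.3 0 0.12 0 -1" --pt "0.3 0 0.12 0 -1" --pt "0.3 0 0.12 0 -1" --pt "0.3 0 0.12 0 -1" --pt "0.3 0 0.12 0 -1" --pt "0.3 0 0.12 0 -1" --pt "0.3 0 0.12 0 -1" --pt "0.3 0 0.12 0 -1"

```text
t: 20.2
eef_pos: [0.9704, 0.059, 0.3424]
tool_rot: [0.09, 0.887, 0.361, 0.273]
contact_force: [0.6, -1.3, -6.1]
opening: 0.0108
gripper_force: 60.9
```

```bash
python3 o.py
```

```text
20.2 [-0.035  1.08   0.038  0.058  1.443  0.773] [0.97039076 0.05903213 0.34243267] [0.0897 0.8873 0.3607 0.273 ] 
 [[ 0.591  0.591  0.549]
 [ 0.689 -0.724  0.038]
 [ 0.42   0.356 -0.835]]
```

Request:
send_rows --pt "0.3 0 0.12 0 -1" --pt "0.3 0 0.12 0 -1" --pt "0 0 0 0 -1" --pt "0 0 0 0 -1" --pt "-0.05 0 0 0 -1" --pt "-0.1 0 0 0 -1" --pt "-0.1 0 0 0 -1" --pt "-0.05 0 0 0 -1" --pt "0 0 0 0 -1" --pt "0 0 0 0 -1" --pt "0 0 0 0 -1"

```text
t: 21.3
eef_pos: [0.9436, 0.0552, 0.3463]
tool_rot: [0.099, 0.879, 0.357, 0.301]
contact_force: [0.3, -0.8, -7.3]
opening: 0.0113
gripper_force: 60.9
```

```bash
python3 o.py; python3 - <<'E'
from h import *
a=camera("top")["color"][20:220,180:380];b=camera("scene")["color"][30:230,330:530]
cv2.imwrite("pics/t.png",np.hstack([cv2.resize(a,(400,400)),cv2.resize(b,(400,400))]))
E
```

```text
21.3 [-0.043  0.863  0.514  0.074  1.123  0.746] [0.94360726 0.05515367 0.34631212] [0.0992 0.8787 0.3569 0.301 ] 
 [[ 0.564  0.568  0.6  ]
 [ 0.687 -0.726  0.041]
 [ 0.458  0.389 -0.799]]
```

View pics/t.png

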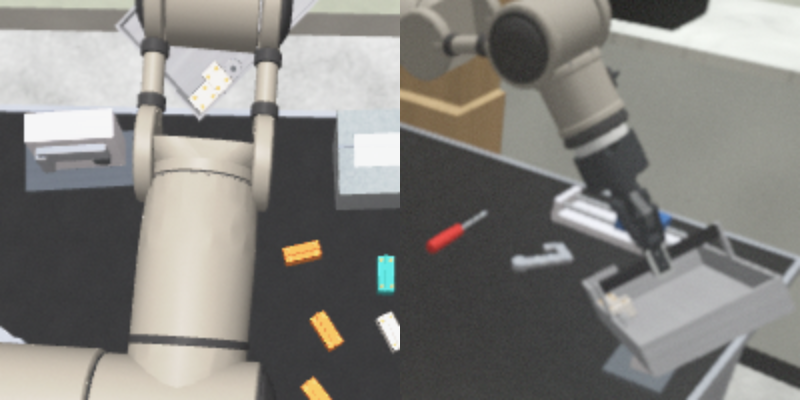

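```bash
python3 - <<'E'
from h import *
from scipy.spatial.transform import Rotation as R
o=get_obs();T=R.from_quat(np.roll(o["tool_rot"],-1)).as_matrix()
# at grasp: tool y ~ +-tray x (tray x = -tool y), tray z=-tool z
x=-T[:,1];z=-T[:,2];y=np.cross(z,x);Q=np.c_[x,y,z]
org=o["eef_pos"]+T[:,2]*0.003-z*0.078
print("axes vs vertical deg",np.degrees(np.arccos(Q[2])),"corner",org+Q@[.126,.076,.004])
c=camera("top")
for n,p,h in(("corner",(198,118),.055),("b1",(203,98),.028),("b2",(215,75),.028),("roller",(233,68),.018)):
    O,d=ray(c,(180+p[0]/2,20+p[1]/2)); s=((org-O)@z+h)/(d@z); q=Q.T@(O+s*d-org)*1000
    print(n,q.round(),"dist",np.linalg.norm(q[:2]-[126,76]).round())
E
```

```text
axes vs vertical deg [112.87782944 117.25867113  36.92430694] corner [0.87540112 0.0974306  0.20035825]
corner [131.  79.  55.] dist 6.0
b1 [111.  66.  28.] dist 18.0
b2 [78. 56. 28.] dist 53.0
roller [54. 66. 18.] dist 73.0
```

Request:
send_rows --pt "0 0 0 0 -1" --pt "0 0 0 0 -1" --pt "0 0 0 0 -1" --pt "0 0 0 0 -1" --pt "0 0 0 0 -1" --pt "0 0 0 0 -1" --pt "0 0 0 0 -1" --pt "0 0 0 0 -1" --pt "0 0 0 0 -1" --pt "0 0 0 0 -1"

```text
t: 22.45
eef_pos: [0.9433, 0.0552, 0.3467]
tool_rot: [0.099, 0.879, 0.357, 0.301]
contact_force: [0.5, -0.4, -7.2]
opening: 0.0109
gripper_force: 60.9
```

```bash
python3 o.py; python3 - <<'E'
from h import *
a=camera("top")["color"][30:90,250:330]
cv2.imwrite("pics/t2.png",cv2.resize(a,(640,480),interpolation=cv2.INTER_CUBIC))
E
```

```text
22.45 [-0.043  0.862  0.516  0.074  1.122  0.746] [0.94330355 0.05515559 0.34666207] [0.0992 0.8787 0.3568 0.3012] 
 [[ 0.564  0.567  0.6  ]
 [ 0.687 -0.726  0.041]
 [ 0.459  0.389 -0.799]]
```

View pics/t2.png

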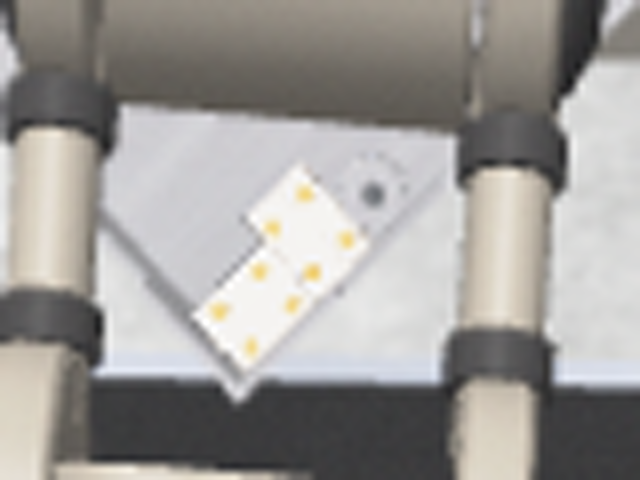

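```bash
python3 -c "
from plant import *
print(sign_off())"
```

```text
the job is handed in; nothing more can be done
None
```

The job is handed in, though no verdict came back: the matching block is in the tray, and the arm holds the tray up at about 37° with both blocks and the roller resting in the guard corner (farthest, the roller, about 75 mm away); while tilting, joint 3 read 0.036–0.039 rad against its 0.04 lower limit, which could count as a range breach.

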